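# Find the switch that still snaps and fit it to the control box

### The job

Three of the four salvaged pushbutton switches on the bench have gone soft and one still snaps. Where they stand, press their caps one after another, slowly and with no more than about 12 N, until one clearly gives way with a snap under the finger and then let it spring back; take that switch by its housing and stand it upright in the empty square seat of the yellow control box, fully home, and let go. Leave the soft switches and everything else on the bench standing where they are.

Things in the scene. Friction and masses are not known exactly. Their poses are not given: they have to be found in the camera images.
- key_a: one of four pushbutton switches that look the same (letters in no order): square grey housing 44 x 44 mm, 45 mm tall, about 0.2 kg, standing loose and upright on the bench; origin at the centre of the housing's underside, z up, x and y along its sides (it looks the same after a quarter turn)
- cap_a: round red cap of key_a, 28 mm across; origin: centre of its flat top, 60 mm over the housing's underside when not pressed. Travel 7.5 mm to a hard stop. Good switch: 0.6 N at first, about 7 N at 1.5 to 2.5 mm, then snaps: falls below 4 N at 5 mm, 2.5 N at 6 mm, then rises a little. Soft switch: stiffens evenly to 3 to 8 N at the stop, no drop. One of the four is good. Over 16 N breaks a cap
- key_b: one of four pushbutton switches that look the same (letters in no order): square grey housing 44 x 44 mm, 45 mm tall, about 0.2 kg, standing loose and upright on the bench; origin at the centre of the housing's underside, z up, x and y along its sides (it looks the same after a quarter turn)
- cap_b: round red cap of key_b, 28 mm across; origin: centre of its flat top, 60 mm over the housing's underside when not pressed. Travel 7.5 mm to a hard stop. Good switch: 0.6 N at first, about 7 N at 1.5 to 2.5 mm, then snaps: falls below 4 N at 5 mm, 2.5 N at 6 mm, then rises a little. Soft switch: stiffens evenly to 3 to 8 N at the stop, no drop. One of the four is good. Over 16 N breaks a cap
- key_c: one of four pushbutton switches that look the same (letters in no order): square grey housing 44 x 44 mm, 45 mm tall, about 0.2 kg, standing loose and upright on the bench; origin at the centre of the housing's underside, z up, x and y along its sides (it looks the same after a quarter turn)
- cap_c: round red cap of key_c, 28 mm across; origin: centre of its flat top, 60 mm over the housing's underside when not pressed. Travel 7.5 mm to a hard stop. Good switch: 0.6 N at first, about 7 N at 1.5 to 2.5 mm, then snaps: falls below 4 N at 5 mm, 2.5 N at 6 mm, then rises a little. Soft switch: stiffens evenly to 3 to 8 N at the stop, no drop. One of the four is good. Over 16 N breaks a cap
- key_d: one of four pushbutton switches that look the same (letters in no order): square grey housing 44 x 44 mm, 45 mm tall, about 0.2 kg, standing loose and upright on the bench; origin at the centre of the housing's underside, z up, x and y along its sides (it looks the same after a quarter turn)
- cap_d: round red cap of key_d, 28 mm across; origin: centre of its flat top, 60 mm over the housing's underside when not pressed. Travel 7.5 mm to a hard stop. Good switch: 0.6 N at first, about 7 N at 1.5 to 2.5 mm, then snaps: falls below 4 N at 5 mm, 2.5 N at 6 mm, then rises a little. Soft switch: stiffens evenly to 3 to 8 N at the stop, no drop. One of the four is good. Over 16 N breaks a cap
- control_box: yellow control box fixed to the bench, 100 mm (x) x 160 mm (y) x 45 mm high, flat top with a small green lamp at the -y end (5 mm high) and an empty square seat at the +y end; origin at the centre of its underside, z up, x across its short side, y along its long side
- seat (a point): centre of the floor of the box's empty square seat, 29 mm over the bench; the seat is 49 x 49 mm, 16 mm deep below the box's top, its sides along the box's x and y; a switch standing in it fully home has its origin here (its housing then stands 29 mm out of the box). A quarter turn makes no difference
- mug: blue mug, 80 mm wide, 90 mm tall, origin under its centre; bystander
- tape_roll: clear tape roll lying flat, 84 mm wide, 24 mm high, origin under its centre; bystander
- screwdriver: screwdriver with red handle, lying; bystander
- brush: brush with orange handle, lying; bystander
- glue_jar: jar with blue cap, 60 mm wide, 85 mm tall, origin under its centre; bystander
- foam_scale: white carved foam scale, a low dome 90 mm wide, 26 mm high, origin under its centre; bystander
There are look-alikes about, which are no part of the job. What is shaped like the key_b but green or turquoise is not meant.

How it is judged:
By the outcome, as a careful person would: the job done as asked, in the order asked, and still so for the second after the job is handed in, with the robot touching nothing.
It also fails if it takes over 72 s, if anything falls off the work surface, if the arm or the gripper's body presses on something with over 40 N, if the wrist force passes 120 N, or if a joint passes its speed limit or range.

### The arm

A 7-joint arm with a two-finger parallel gripper is mounted at the origin on the work surface. World frame = base frame: x ahead of the robot, y to its left, z up, the work surface at z = 0. Lengths are in m, angles in rad, forces in N, time in s.
With the tool pointing down it reaches from about 0.425 to 1.025 m from the base axis. Payload 9.4 kg.
Tool frame: the origin (TCP) lies between the finger pads; the fingertips stand 11 mm ahead of it and the grasp point (between the pads) lies 8 mm behind it (r.nose_length is the distance from the TCP to the fingertips, in m); z points along the fingers, y is the line along which they close (so a half turn about z gives the same grasp; the last joint's range is limited). The gripper opens to 85 mm and grips with 20 to 120 N. Pads are 22 mm wide; open, the fingers measure 114 mm over their backs; the gripper's body (76 mm by 85 mm) begins 54 mm behind the grasp point. The pads swing forward as they close: fully open they stand 13 mm farther back than shut.
Start: joints at [-1.329, 0.599, -0.003, 1.599, 0.002, 0.943, -0.08], TCP at [0.227, 0.688, 0.216] pointing down, gripper open.
Joint ranges: [-2.57, 2.57], [-0.35, 1.97], [-1.29, 1.29], [0.11, 2.56], [-1.05, 4.19], [0.11, 1.86], [-2.63, 2.63]. Speed limits (rad/s): [2.22, 2.22, 3.01, 3.01, 3.14, 3.14, 3.14].

### API

Orientations are given as a rotation vector (axis times angle).
In Python, from cell import r gives the robot as it stands. The module is installed in compiled form; this text tells all that it offers.
- The arm moves only by the shell command python3 -m inch 'ROWS' [OPENING] [FORCE]. ROWS is a JSON object of lists of equal length, an entry for each row: "delta_pos": the shift along the world's x, y, z in mm, a list of three; "yaw": the turn about the world's z in rad. In form: {"delta_pos": [[tx, ty, tz], ...], "yaw": [yaw, ...]}. A call has exactly 5 rows; each row shifts and turns the commanded pose from where the row before left it; what a row does not reach is not made up. A row lasts 1/10 s, in which the tool goes at most 50 mm and 8.59 degrees, less where a joint would pass 70% of its speed; a pose out of reach is approached as far as the arm can. A call with a gripper value outside its range is refused whole. OPENING is the opening, from -1 (shut) to 1 (fully open), set as the call begins (- or left out, the last holds). The fingers move at their own pace and stop on an object; FORCE is the grip in N (left out, the last holds). Time passes only in rows, so rows that do not move let the fingers close, or fill a call up. It gives the time, the measured TCP pose, the force, the opening and the grip force at its end, in the units of the state.
- r.observe(): the state, without advancing time (a new reading comes with each control period).
- r.grab_frame(name): name is "scene" or "top" or "wrist"; returns a dict with "img" (420x560x3 uint8, red, green, blue), "intrinsics" (3x3 intrinsics, pixels), "R" (3x3) and "t" (3): a world point X has camera coordinates R X + t; the wrist camera has in their place "mount" (4x4, takes a point from camera to tool coordinates, whose origin is the TCP and whose axes are the flange's). Camera axes: x right, y down, z forward; pixel columns grow to the right and rows downward; lengths in m; the calibration is good to about 2 mm. A picture is of the moment at which its call begins: read the wrist's pose just before it. There is no depth.
- r.hand_in(): hands the job in; it is judged then, once.
The state is a dict: "clock": time; "q": joint angles; "joint_vel": joint speeds; "joint_efforts": joint torques, N m; "position": TCP position; "eef_rot": TCP orientation; "contact_force": force on the tool from outside, world axes, zero at the start; "moment": the same for the moment, N m; "width": opening from 0.0 (shut) to 1.0 (fully open); "grip_force": force on a finger pad.
Only numpy, scipy, OpenCV 4.12 (cv2) and the standard library are available. Lean on these libraries where they do the work, as an engineer would, in place of code of your own. Each camera call takes 0.05 s, during which the arm holds its last target. There are 200 camera calls.

## Working session

There is one attempt and no reset: what is moved stays moved. The work goes in short steps, Python scripts to look and compute and a shell command to move; the robot and the scene stay as the last step left them, time stands still between calls to the robot, and variables do not carry over. Pictures are saved under pics/ and viewed, at most 10 in all, crops included, and the job is handed in when it is done.

```bash
mkdir -p pics
python3 - <<'E'
from cell import r
import cv2,numpy as np,pickle
s=r.observe();print({k:np.round(v,3) for k,v in s.items()},r.nose_length)
d={}
for n in("top","scene"):
    f=r.grab_frame(n);d[n]=f;cv2.imwrite(f"pics/{n}0.png",f["img"][...,::-1]);print(n,f["intrinsics"],f["R"],f["t"])
pickle.dump(d,open("f0.pkl","wb"))
E
```

```text
{'clock': np.float64(0.0), 'q': array([-1.329,  0.6  , -0.003,  1.6  ,  0.002,  0.943, -0.08 ]), 'joint_vel': array([ 0.001, -0.001,  0.002, -0.001, -0.   , -0.001,  0.002]), 'joint_efforts': array([ 1.0000e-03, -7.7647e+01,  1.5660e+00, -2.5801e+01,  1.3000e-02,
        9.0000e-03,  0.0000e+00]), 'position': array([0.227, 0.688, 0.215]), 'eef_rot': array([-4.990e-01, -3.102e+00,  2.000e-03]), 'contact_force': array([ 0.723,  0.253, -0.221]), 'moment': array([ 0.031, -0.011,  0.011]), 'grip_force': np.float64(0.0), 'width': np.float64(0.996)} 0.011
top [[485.73727337   0.         276.32428526]
 [  0.         485.73727337 211.4664444 ]
 [  0.           0.           1.        ]] [[-0.02714378 -0.99959296  0.00878275]
 [-0.9863442   0.02535418 -0.1627338 ]
 [ 0.16244488 -0.01308003 -0.98663092]] [-0.00305063  0.47912392  1.32721445]
scene [[388.01011371   0.         291.48794936]
 [  0.         388.01011371 206.54426615]
 [  0.           0.           1.        ]] [[ 0.7783795   0.62735933  0.02335879]
 [ 0.36836383 -0.42627556 -0.82619443]
 [-0.5083635   0.65169734 -0.56290064]] [-0.38862578 -0.13097627  1.41183405]
```

View pics/top0.png

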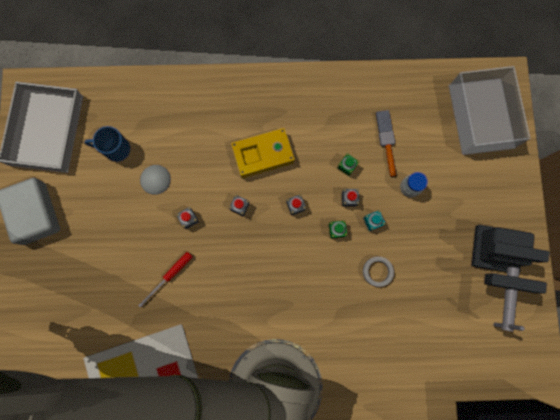

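View pics/scene0.png

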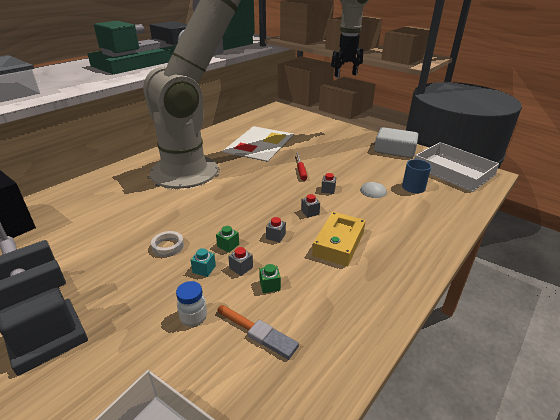

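The top view shows four grey switches with red caps, at pixels (187,217), (239,205), (296,204) and (351,197). The look-alikes are green at (348,163), green at (339,229) and turquoise at (375,221). The yellow box is at (263,152), with its seat at (251,155) and its lamp at (278,147). The scene view agrees: red caps at (329,176), (311,198), (276,222) and (240,253).

Next I measure all of these and make one close crop.

```bash
cat > h.py <<'E'
import numpy as np,cv2
def ray(f,u,v,z):
    K,R,t=f["intrinsics"],f["R"],f["t"]
    d=R.T@np.linalg.solve(K,[u,v,1.]);c=-R.T@t
    return c+d*(z-c[2])/d[2]
def blobs(img,lo,hi,amin=20):
    h=cv2.cvtColor(img,cv2.COLOR_RGB2HSV);m=cv2.inRange(h,np.array(lo),np.array(hi))
    if lo[0]==0 and hi[0]<12: m|=cv2.inRange(h,np.array([172,lo[1],lo[2]]),np.array([180,255,255]))
    n,l,s,c=cv2.connectedComponentsWithStats(m)
    return m,l,[(i,c[i],s[i]) for i in range(1,n) if s[i][4]>=amin]
E
python3 - <<'E'
import pickle,numpy as np,cv2
from h import *
d=pickle.load(open("f0.pkl","rb"))
for n in d:
    f=d[n]; print(n)
    for i,c,s in blobs(f["img"],(0,150,90),(6,255,255),15)[2]: print(' red',c.round(1),s[4],(ray(f,*c,.06 if n=="top" else .057)*1000).round(0))
    m,l,b=blobs(f["img"],(20,150,90),(32,255,255),300)
    for i,c,s in b:
        cs=cv2.findContours((l==i).astype(np.uint8),cv2.RETR_CCOMP,cv2.CHAIN_APPROX_NONE)
        print(' yel',c.round(1),s[4],(ray(f,*c,.045)*1000).round(0))
        if n=="top":
            for k,q in enumerate(cs[0]):
                if len(q)<12: continue
                P=np.array([ray(f,*p[0],.045)[:2]*1000 for p in q],np.float32);print('  ',cs[1][0][k][3],cv2.minAreaRect(P))
    for lab,c,z in(("jar",(416,182),.085),("mug",(112,143),.09),("foam",(155,180),.02),("green",(348,163),.06),("green",(339,229),.06),("turq",(375,221),.06)):
        if n=="top": print(' ',lab,(ray(f,*c,z)*1000).round(0))
im=d["top"]["img"][120:260,160:400];cv2.imwrite("pics/crop.png",cv2.resize(im[...,::-1],(792,462),interpolation=cv2.INTER_CUBIC))
E
```

```text
top
 red [351.6 195.7] 66 [ 515. -227.   60.]
 red [296.2 203. ] 64 [498. -71.  60.]
 red [238.6 203.5] 59 [501.  89.  60.]
 red [185.4 216.3] 65 [468. 236.  60.]
 red [177.2 265.9] 264 [333. 258.  60.]
 yel [261.8 151.3] 1903 [653.  21.  45.]
   -1 ((654.6783447265625, 20.23279571533203), (104.4276351928711, 164.97640991210938), 15.282211303710938)
   0 ((664.6016845703125, 59.10427474975586), (11.438261985778809, 49.93534469604492), 14.42091178894043)
   0 ((667.1549682617188, -23.39788055419922), (30.897125244140625, 29.205671310424805), 44.45502853393555)
  jar [ 544. -402.   85.]
  mug [674. 434.  90.]
  foam [583. 331.  20.]
  green [ 609. -221.   60.]
  green [ 422. -187.   60.]
  turq [ 442. -288.   60.]
scene
 red [245.2 146.9] 120 [111. 203.  57.]
 red [301.6 169.3] 93 [376. 205.  57.]
 red [329.3 174.6] 30 [468. 237.  57.]
 red [310.8 196.1] 38 [501.  90.  57.]
 red [275.4 220. ] 56 [500. -74.  57.]
 red [240.3 250.5] 73 [ 517. -228.   57.]
 yel [338.6 238.4] 1822 [671. -14.  45.]
```

View pics/crop.png

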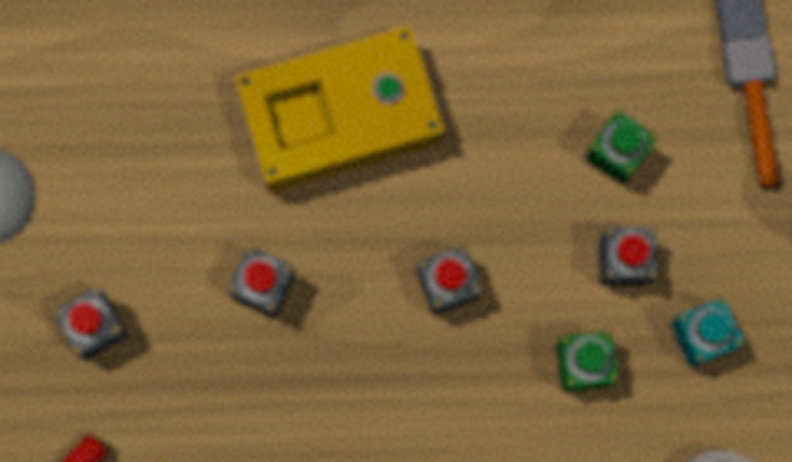

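The crop confirms it: the four grey housings with red caps sit at crop pixels (85,318), (260,276), (450,273) and (632,249). The green and turquoise ones are excluded. The two views agree on cap positions to about 3 mm. I start with the leftmost switch.

```bash
python3 -m inch '{"delta_pos":[[16,-30,-4],[16,-30,-4],[16,-30,-4],[16,-30,-4],[16,-30,-4]],"yaw":[0,0,0,0,0]}' -1 20
python3 -m inch '{"delta_pos":[[16,-30,-4],[16,-30,-4],[16,-30,-4],[16,-30,-4],[16,-30,-4]],"yaw":[0,0,0,0,0]}'
python3 -m inch '{"delta_pos":[[16,-30,-4],[16,-30,-4],[16,-30,-4],[16,-30,-4],[16,-30,-4]],"yaw":[0,0,0,0,0]}'
python3 - <<'E'
from cell import r
import numpy as np,cv2,pickle
s=r.observe();f=r.grab_frame("wrist");pickle.dump((s,f),open("w1.pkl","wb"));cv2.imwrite("pics/w1.png",f["img"][...,::-1]);print(f["mount"],f["intrinsics"],s["joint_vel"].round(3))
E
```

```text
clock: 0.6
position: [0.3076, 0.537, 0.1957]
eef_rot: [-0.498, -3.102, 0.001]
contact_force: [1.0, -0.3, -0.5]
width: 0.146
grip_force: 0.0
clock: 1.1
position: [0.3876, 0.3871, 0.1759]
eef_rot: [-0.498, -3.102, 0.001]
contact_force: [0.4, -0.8, 0.1]
width: 0.0
grip_force: 0.0
clock: 1.6
position: [0.4676, 0.2371, 0.1559]
eef_rot: [-0.498, -3.102, 0.0]
contact_force: [-0.4, -0.1, 0.0]
width: 0.002
grip_force: 0.0
[[-8.00308864e-04 -9.47840595e-01 -3.18743731e-01  8.17273244e-02]
 [ 9.99999454e-01 -9.72738129e-04  3.81787145e-04  6.87028172e-04]
 [-6.71927535e-04 -3.18743252e-01  9.47840856e-01 -1.56719435e-01]
 [ 0.00000000e+00  0.00000000e+00  0.00000000e+00  1.00000000e+00]] [[289.74707757   0.         280.70655982]
 [  0.         289.74707757 213.62274116]
 [  0.           0.           1.        ]] [ 0.66   0.059 -0.016  0.035  0.019 -0.101  0.624]
```

View pics/w1.png

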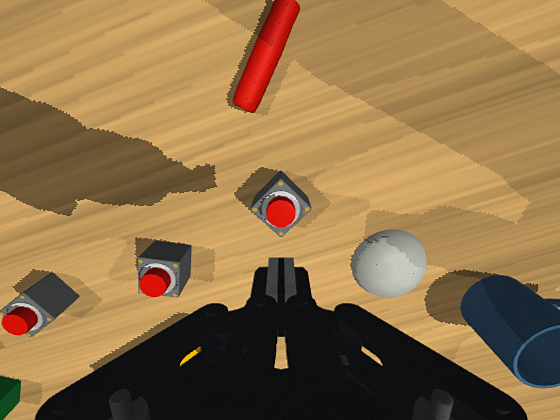

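The wrist view shows switch 1 at (280,210), turned about 45° relative to the tool. Switches 2 and 3 are at (154,283) and (20,322), the foam dome at (389,263) and the mug on the right. I'll measure again now that the arm is at rest.

```bash
cat >> h.py <<'E'
from scipy.spatial.transform import Rotation as Ro
def wframe(s,f):
    T=np.eye(4);T[:3,:3]=Ro.from_rotvec(s["eef_rot"]).as_matrix();T[:3,3]=s["position"]
    W=np.linalg.inv(T@f["mount"]);return dict(img=f["img"],intrinsics=f["intrinsics"],R=W[:3,:3],t=W[:3,3])
def look(r):
    s=r.observe();f=r.grab_frame("wrist");return s,wframe(s,f)
def caps(g):
    return [((ray(g,*c,.06)*1000).round(1)[:2],c.round(),s[4]) for i,c,s in blobs(g["img"],(0,150,90),(6,255,255),80)[2]]
E
python3 - <<'E'
from cell import r
from h import *
s,g=look(r)
for c in caps(g): print(c)
print(s["position"],s["joint_vel"].round(2))
P=[ray(g,*p,.045)[:2]*1000 for p in((281,182),(308,210),(281,234),(254,207))]
print(np.round(P,1),np.mean(P,0),[np.degrees(np.arctan2(*(P[(i+1)%4]-P[i])[::-1])).round(1) for i in range(4)])
E
```

```text
(array([345.3, 264.5]), array([269.,  52.]), np.int32(3084))
(array([469.7, 236.9]), array([286., 208.]), np.int32(673))
(array([501.1,  94.1]), array([160., 280.]), np.int32(627))
(array([498.6, -61.6]), array([ 25., 319.]), np.int32(656))
[0.47002288 0.23112906 0.15535432] [-0.05 -0.01  0.01  0.    0.    0.02 -0.11]
[[448.4 239.2]
 [482.9 255.1]
 [498.4 222.3]
 [463.3 206.6]] [473.24557109 230.81720336] [np.float64(24.8), np.float64(-64.7), np.float64(-155.8), np.float64(114.7)]
```

```bash
python3 -m inch '{"delta_pos":[[2,-1,-25],[0,0,-25],[0,0,-20],[0,0,-8],[0,0,0]],"yaw":[0,0,0,0,0]}'
python3 -m inch '{"delta_pos":[[0,0,-1],[0,0,-1],[0,0,0],[0,0,0],[0,0,0]],"yaw":[0,0,0,0,0]}'
python3 -m inch '{"delta_pos":[[0,0,-1],[0,0,-1],[0,0,0],[0,0,0],[0,0,0]],"yaw":[0,0,0,0,0]}'
python3 -m inch '{"delta_pos":[[0,0,-1],[0,0,-1],[0,0,0],[0,0,0],[0,0,0]],"yaw":[0,0,0,0,0]}'
```

```text
clock: 2.2
position: [0.4685, 0.2376, 0.0773]
eef_rot: [-0.497, -3.1, 0.002]
contact_force: [0.0, -0.5, -0.7]
width: -0.001
grip_force: 0.0
clock: 2.7
position: [0.4694, 0.2376, 0.0766]
eef_rot: [0.499, 3.101, 0.001]
contact_force: [-0.2, 0.3, 0.1]
width: 0.002
grip_force: 0.0
clock: 3.2
position: [0.4692, 0.2374, 0.0741]
eef_rot: [-0.499, -3.102, 0.0]
contact_force: [0.5, 0.7, 0.3]
width: -0.001
grip_force: 0.0
clock: 3.7
position: [0.4692, 0.2375, 0.0722]
eef_rot: [0.499, 3.102, -0.0]
contact_force: [0.3, -0.3, 0.4]
width: 0.001
grip_force: 0.0
```

```bash
python3 -m inch '{"delta_pos":[[0,0,-1],[0,0,-1],[0,0,0],[0,0,0],[0,0,0]],"yaw":[0,0,0,0,0]}'
python3 -m inch '{"delta_pos":[[0,0,-1],[0,0,0],[0,0,0],[0,0,0],[0,0,0]],"yaw":[0,0,0,0,0]}'
python3 -m inch '{"delta_pos":[[0,0,-1],[0,0,0],[0,0,0],[0,0,0],[0,0,0]],"yaw":[0,0,0,0,0]}'
```

```text
clock: 4.2
position: [0.4693, 0.2375, 0.0702]
eef_rot: [0.499, 3.102, 0.0]
contact_force: [-0.6, 0.4, -0.1]
width: 0.002
grip_force: 0.0
clock: 4.7
position: [0.4693, 0.2374, 0.0692]
eef_rot: [0.499, 3.102, -0.0]
contact_force: [0.1, -0.4, 0.1]
width: 0.001
grip_force: 0.0
clock: 5.2
position: [0.4693, 0.2375, 0.0682]
eef_rot: [0.499, 3.102, 0.0]
contact_force: [-0.4, -0.8, 0.6]
width: 0.0
grip_force: 0.0
```

```bash
python3 -m inch '{"delta_pos":[[0,0,-1],[0,0,0],[0,0,0],[0,0,0],[0,0,0]],"yaw":[0,0,0,0,0]}'
python3 -m inch '{"delta_pos":[[0,0,-1],[0,0,0],[0,0,0],[0,0,0],[0,0,0]],"yaw":[0,0,0,0,0]}'
```

```text
clock: 5.7
position: [0.4692, 0.2375, 0.0672]
eef_rot: [0.499, 3.102, -0.0]
contact_force: [-0.2, 0.6, -0.4]
width: -0.002
grip_force: 0.0
clock: 6.2
position: [0.4692, 0.2375, 0.0662]
eef_rot: [0.499, 3.102, -0.0]
contact_force: [-0.9, -0.3, -0.1]
width: -0.003
grip_force: 0.0
```

Run:
```python
from cell import r
import cv2
from h import *
s,g=look(r);print(s["contact_force"].round(2),s["moment"].round(2),r.nose_length,caps(g))
f=r.grab_frame("scene")["img"][130:250,250:410]
im=np.hstack([cv2.resize(g["img"][100:340,160:400],(400,400)),cv2.resize(f,(400,400))]);cv2.imwrite("pics/p1.png",im[...,::-1])
```

```text
[-0.93 -0.26 -0.05] [ 0.01 -0.   -0.02] 0.011 [(array([356.8, 257.3]), array([246.,  50.]), np.int32(4603)), (array([464.3, 238.4]), array([278., 247.]), np.int32(1075)), (array([497.9,  97.2]), array([103., 346.]), np.int32(1342))]
```

View pics/p1.png

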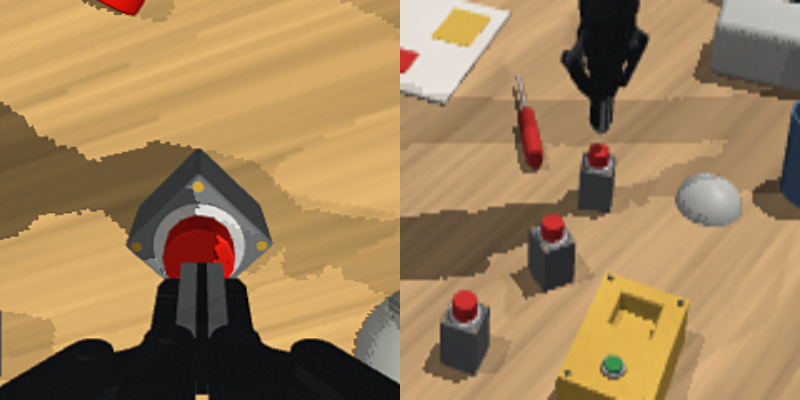

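The wrist crop shows the fingertip over cap 1, and the scene crop shows a gap still left between finger and cap, so there is no contact yet. I keep going down slowly.

```bash
python3 -m inch '{"delta_pos":[[0,0,-1],[0,0,-0.5],[0,0,0],[0,0,0],[0,0,0]],"yaw":[0,0,0,0,0]}' | grep -E 'pos|con'
python3 -m inch '{"delta_pos":[[0,0,-1],[0,0,-0.5],[0,0,0],[0,0,0],[0,0,0]],"yaw":[0,0,0,0,0]}'| grep -E 'pos|con'
python3 -m inch '{"delta_pos":[[0,0,-1],[0,0,-0.5],[0,0,0],[0,0,0],[0,0,0]],"yaw":[0,0,0,0,0]}'| grep -E 'pos|con'
```

```text
position: [0.4693, 0.2375, 0.0647]
contact_force: [-0.7, -0.0, -0.2]
position: [0.4692, 0.2375, 0.0632]
contact_force: [-0.2, -0.2, 0.1]
position: [0.4692, 0.2375, 0.0617]
contact_force: [-0.0, 0.6, -0.1]
```

```bash
python3 -m inch '{"delta_pos":[[0,0,-1],[0,0,-0.5],[0,0,0],[0,0,0],[0,0,0]],"yaw":[0,0,0,0,0]}' | grep -E 'pos|con'
python3 -m inch '{"delta_pos":[[0,0,-1],[0,0,-0.5],[0,0,0],[0,0,0],[0,0,0]],"yaw":[0,0,0,0,0]}'| grep -E 'pos|con'
python3 -m inch '{"delta_pos":[[0,0,-1],[0,0,-0.5],[0,0,0],[0,0,0],[0,0,0]],"yaw":[0,0,0,0,0]}'| grep -E 'pos|con'
```

```text
position: [0.4693, 0.2375, 0.0602]
contact_force: [-0.0, 0.1, 0.4]
position: [0.4692, 0.2374, 0.0587]
contact_force: [-0.2, -0.5, 0.0]
position: [0.4692, 0.2375, 0.0572]
contact_force: [-0.4, 0.5, -0.6]
```

Run:
```python
from cell import r
import cv2
from h import *
s,g=look(r);print(s["contact_force"].round(2))
f=r.grab_frame("scene")["img"][145:205,300:360]
im=np.hstack([cv2.resize(g["img"][160:320,200:360],(400,400)),cv2.resize(f,(400,400))]);cv2.imwrite("pics/p2.png",im[...,::-1])
```

```text
[-0.37  0.51 -0.63]
```

View pics/p2.png

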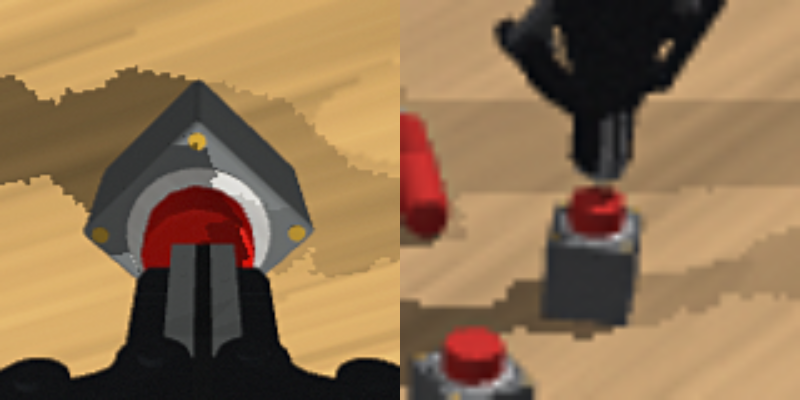

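The crop shows the finger just over cap 1 with its shadow on the cap, and a gap of about 5 mm still left. I continue.

```bash
python3 -m inch '{"delta_pos":[[0,0,-1],[0,0,-0.5],[0,0,0],[0,0,0],[0,0,0]],"yaw":[0,0,0,0,0]}' | grep -E 'pos|con'
python3 -m inch '{"delta_pos":[[0,0,-1],[0,0,-0.5],[0,0,0],[0,0,0],[0,0,0]],"yaw":[0,0,0,0,0]}'| grep -E 'pos|con'
python3 -m inch '{"delta_pos":[[0,0,-1],[0,0,-0.5],[0,0,0],[0,0,0],[0,0,0]],"yaw":[0,0,0,0,0]}'| grep -E 'pos|con'
```

```text
position: [0.4692, 0.2375, 0.0557]
contact_force: [-0.5, 0.1, -0.6]
position: [0.4693, 0.2375, 0.0542]
contact_force: [0.5, -1.4, -0.2]
position: [0.4692, 0.2375, 0.0527]
contact_force: [0.4, -0.4, 0.1]
```

```bash
python3 -m inch '{"delta_pos":[[0,0,-1],[0,0,-0.5],[0,0,0],[0,0,0],[0,0,0]],"yaw":[0,0,0,0,0]}' | grep -E 'pos|con'
python3 -m inch '{"delta_pos":[[0,0,-1],[0,0,-0.5],[0,0,0],[0,0,0],[0,0,0]],"yaw":[0,0,0,0,0]}'| grep -E 'pos|con'
python3 -m inch '{"delta_pos":[[0,0,-1],[0,0,0],[0,0,0],[0,0,0],[0,0,0]],"yaw":[0,0,0,0,0]}'| grep -E 'pos|con'
```

```text
position: [0.4693, 0.2375, 0.0512]
contact_force: [0.6, -0.9, 0.2]
position: [0.4692, 0.2375, 0.0497]
contact_force: [-0.0, 1.5, -0.7]
position: [0.4692, 0.2374, 0.0487]
contact_force: [-0.9, 1.1, 0.4]
```

```bash
python3 -m inch '{"delta_pos":[[0,0,-1],[0,0,0],[0,0,0],[0,0,0],[0,0,0]],"yaw":[0,0,0,0,0]}' | grep -E 'clo|pos|con'
python3 -m inch '{"delta_pos":[[0,0,-1],[0,0,0],[0,0,0],[0,0,0],[0,0,0]],"yaw":[0,0,0,0,0]}'| grep -E 'pos|con'
python3 - <<'E'
from cell import r
import cv2
from h import *
s,g=look(r);print(s["contact_force"].round(2))
f=r.grab_frame("scene")["img"][145:205,300:360]
im=np.hstack([cv2.resize(g["img"][160:320,200:360],(400,400)),cv2.resize(f,(400,400))]);cv2.imwrite("pics/p3.png",im[...,::-1])
E
```

```text
clock: 12.9
position: [0.4693, 0.2375, 0.0477]
contact_force: [0.1, -0.2, -0.3]
position: [0.4692, 0.2375, 0.0467]
contact_force: [0.1, -0.9, 0.5]
[ 0.05 -0.85  0.48]
```

View pics/p3.png

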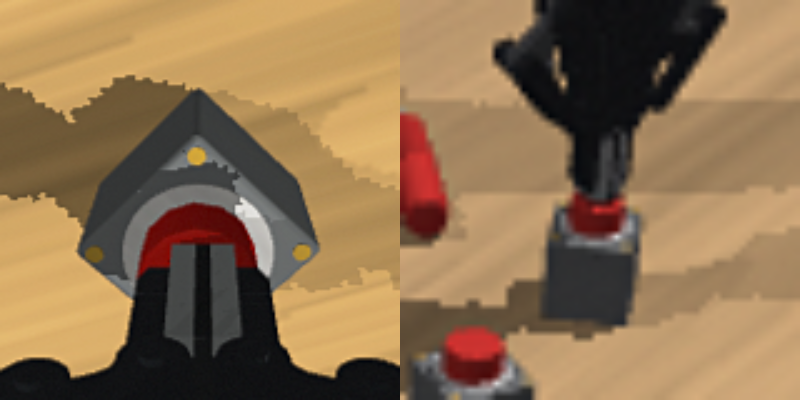

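The finger is now nearly touching cap 1: the tip and its shadow meet at crop pixel (600,198). So the shut tips stand about 15 mm behind the TCP. I press on in 1 mm steps.

```bash
python3 -m inch '{"delta_pos":[[0,0,-1],[0,0,0],[0,0,0],[0,0,0],[0,0,0]],"yaw":[0,0,0,0,0]}' | grep -E 'clo|pos|con'
python3 -m inch '{"delta_pos":[[0,0,-1],[0,0,0],[0,0,0],[0,0,0],[0,0,0]],"yaw":[0,0,0,0,0]}'| grep -E 'pos|con'
python3 -m inch '{"delta_pos":[[0,0,-1],[0,0,0],[0,0,0],[0,0,0],[0,0,0]],"yaw":[0,0,0,0,0]}'| grep -E 'pos|con'
```

```text
clock: 14.0
position: [0.4693, 0.2375, 0.0457]
contact_force: [-0.2, -0.4, 0.1]
position: [0.4693, 0.2375, 0.0447]
contact_force: [0.1, -0.5, 0.5]
position: [0.4693, 0.2375, 0.0437]
contact_force: [-0.2, -0.7, 0.6]
```

```bash
python3 -m inch '{"delta_pos":[[0,0,-1],[0,0,0],[0,0,0],[0,0,0],[0,0,0]],"yaw":[0,0,0,0,0]}' | grep -E 'clo|pos|con'
python3 -m inch '{"delta_pos":[[0,0,-1],[0,0,0],[0,0,0],[0,0,0],[0,0,0]],"yaw":[0,0,0,0,0]}'| grep -E 'pos|con'
python3 -m inch '{"delta_pos":[[0,0,-1],[0,0,0],[0,0,0],[0,0,0],[0,0,0]],"yaw":[0,0,0,0,0]}'| grep -E 'pos|con'
```

```text
clock: 15.5
position: [0.4693, 0.2375, 0.0427]
contact_force: [0.4, 0.6, 1.7]
position: [0.4693, 0.2375, 0.0417]
contact_force: [1.7, -0.8, 1.9]
position: [0.4693, 0.2375, 0.0407]
contact_force: [1.2, -0.2, 1.7]
```

```bash
python3 -m inch '{"delta_pos":[[0,0,-1],[0,0,0],[0,0,0],[0,0,0],[0,0,0]],"yaw":[0,0,0,0,0]}' | grep -E 'clo|pos|con'
python3 -m inch '{"delta_pos":[[0,0,-1],[0,0,0],[0,0,0],[0,0,0],[0,0,0]],"yaw":[0,0,0,0,0]}'| grep -E 'pos|con'
```

```text
clock: 17.0
position: [0.4693, 0.2375, 0.0397]
contact_force: [1.2, 0.7, 2.2]
position: [0.4693, 0.2375, 0.0387]
contact_force: [1.3, -0.4, 2.8]
```

Switch 1 rises evenly (1.7 to 2.8 N with no peak), so it is soft. Contact height is a TCP z of about 44 mm. Next is switch 2.

```bash
python3 -m inch '{"delta_pos":[[0,0,16],[0,0,20],[4,-22,0],[7,-32,0],[7,-34,0]],"yaw":[0,0,0,0,0]}' | grep -E 'clo|pos|con'
python3 -m inch '{"delta_pos":[[7,-32,0],[5,-20,0],[2,-6,-6],[0,0,-14],[0,0,-7]],"yaw":[0,0,0,0,0]}'| grep -E 'pos|con'
python3 -m inch '{"delta_pos":[[0,0,-2],[0,0,0],[0,0,0],[0,0,0],[0,0,0]],"yaw":[0,0,0,0,0]}'| grep -E 'pos|con'
python3 -m inch '{"delta_pos":[[0,0,-1],[0,0,0],[0,0,0],[0,0,0],[0,0,0]],"yaw":[0,0,0,0,0]}'| grep -E 'pos|con'
python3 -m inch '{"delta_pos":[[0,0,-1],[0,0,0],[0,0,0],[0,0,0],[0,0,0]],"yaw":[0,0,0,0,0]}'| grep -E 'pos|con'
```

```text
clock: 18.0
position: [0.4867, 0.1491, 0.0746]
contact_force: [-0.8, 0.1, 0.3]
position: [0.5006, 0.092, 0.0466]
contact_force: [-0.2, -0.0, -0.1]
position: [0.5014, 0.0917, 0.046]
contact_force: [0.6, -0.2, -1.4]
position: [0.5013, 0.0915, 0.0447]
contact_force: [0.9, -0.0, 1.6]
position: [0.5013, 0.0915, 0.0437]
contact_force: [0.5, 1.0, 0.7]
```

```bash
python3 -m inch '{"delta_pos":[[0,0,-1],[0,0,0],[0,0,0],[0,0,0],[0,0,0]],"yaw":[0,0,0,0,0]}'| grep -E 'pos|con'
python3 -m inch '{"delta_pos":[[0,0,-1],[0,0,0],[0,0,0],[0,0,0],[0,0,0]],"yaw":[0,0,0,0,0]}'| grep -E 'pos|con'
python3 -m inch '{"delta_pos":[[0,0,-1],[0,0,0],[0,0,0],[0,0,0],[0,0,0]],"yaw":[0,0,0,0,0]}'| grep -E 'pos|con'
```

```text
position: [0.5013, 0.0915, 0.0427]
contact_force: [1.5, 0.8, 1.5]
position: [0.5013, 0.0915, 0.0417]
contact_force: [1.6, -1.3, 2.1]
position: [0.5013, 0.0915, 0.0407]
contact_force: [1.9, -0.0, 3.3]
```

```bash
python3 -m inch '{"delta_pos":[[0,0,-1],[0,0,0],[0,0,0],[0,0,0],[0,0,0]],"yaw":[0,0,0,0,0]}'| grep -E 'pos|con'
python3 -m inch '{"delta_pos":[[0,0,-1],[0,0,0],[0,0,0],[0,0,0],[0,0,0]],"yaw":[0,0,0,0,0]}'| grep -E 'clo|pos|con'
```

```text
position: [0.5013, 0.0915, 0.0397]
contact_force: [1.8, 0.3, 4.3]
clock: 22.5
position: [0.5013, 0.0915, 0.0387]
contact_force: [1.6, 0.7, 4.7]
```

Switch 2 stiffens evenly to 4.7 N, so it is also soft. Next is switch 3.

```bash
python3 -m inch '{"delta_pos":[[0,0,16],[0,0,20],[0,-22,0],[-1,-36,0],[-1,-40,0]],"yaw":[0,0,0,0,0]}' | grep -E 'clo|pos|con'
python3 -m inch '{"delta_pos":[[0,-36,0],[0,-22,0],[0,-7,-6],[0,0,-14],[0,0,-7]],"yaw":[0,0,0,0,0]}'| grep -E 'pos|con'
python3 -m inch '{"delta_pos":[[0,0,-2],[0,0,0],[0,0,0],[0,0,0],[0,0,0]],"yaw":[0,0,0,0,0]}'| grep -E 'pos|con'
python3 -m inch '{"delta_pos":[[0,0,-2],[0,0,0],[0,0,0],[0,0,0],[0,0,0]],"yaw":[0,0,0,0,0]}'| grep -E 'pos|con'
python3 -m inch '{"delta_pos":[[0,0,-1],[0,0,0],[0,0,0],[0,0,0],[0,0,0]],"yaw":[0,0,0,0,0]}'| grep -E 'pos|con'
```

```text
clock: 23.0
position: [0.4985, -0.0066, 0.0745]
contact_force: [0.9, -0.9, -0.4]
position: [0.4985, -0.0708, 0.0465]
contact_force: [-0.2, 0.3, -0.4]
position: [0.4995, -0.0714, 0.046]
contact_force: [0.9, -0.3, 0.1]
position: [0.4995, -0.0715, 0.044]
contact_force: [-0.3, 1.2, 6.1]
position: [0.4996, -0.0715, 0.043]
contact_force: [-0.6, 0.5, 6.5]
```

Switch 3 already gives 6.5 N at about 2 mm, so I press through.

```bash
python3 -m inch '{"delta_pos":[[0,0,-1],[0,0,0],[0,0,0],[0,0,0],[0,0,0]],"yaw":[0,0,0,0,0]}'| grep -E 'pos|con'
python3 -m inch '{"delta_pos":[[0,0,-1],[0,0,0],[0,0,0],[0,0,0],[0,0,0]],"yaw":[0,0,0,0,0]}'| grep -E 'pos|con'
python3 -m inch '{"delta_pos":[[0,0,-1],[0,0,0],[0,0,0],[0,0,0],[0,0,0]],"yaw":[0,0,0,0,0]}'| grep -E 'pos|con'
python3 -m inch '{"delta_pos":[[0,0,-1],[0,0,0],[0,0,0],[0,0,0],[0,0,0]],"yaw":[0,0,0,0,0]}'| grep -E 'clo|pos|con'
```

```text
position: [0.4996, -0.0715, 0.042]
contact_force: [-1.1, 0.0, 5.0]
position: [0.4996, -0.0715, 0.0408]
contact_force: [0.8, 1.2, 4.1]
position: [0.4994, -0.0715, 0.0397]
contact_force: [1.8, 0.3, 3.5]
clock: 27.0
position: [0.4992, -0.0715, 0.0387]
contact_force: [1.6, -0.3, 3.1]
```

Switch 3 snapped: 6.5 N falling to 3.1 N. I lift to let it spring back, then look straight down at it.

```bash
python3 -m inch '{"delta_pos":[[0,0,5],[0,0,25],[0,0,35],[0,0,35],[0,0,15]],"yaw":[0,0,0,0,0]}'| grep -E 'pos|con'
python3 -m inch '{"delta_pos":[[0,0,0],[0,0,0],[0,0,0],[0,0,0],[0,0,0]],"yaw":[0,0,0,0,0]}'| grep -E 'pos|con'
python3 - <<'E'
from cell import r
import cv2
from h import *
s,g=look(r)
for c in caps(g): print(c)
import pickle;pickle.dump((s,g),open("w3.pkl","wb"))
im=g["img"][140:280,200:360];cv2.imwrite("pics/s3.png",cv2.resize(im[...,::-1],(640,560),interpolation=cv2.INTER_CUBIC))
E
```

```text
position: [0.499, -0.0718, 0.1564]
contact_force: [0.0, -0.4, 0.0]
position: [0.4988, -0.0714, 0.1528]
contact_force: [0.0, 0.1, 0.3]
(array([501.3,  85.6]), array([455., 159.]), np.int32(958))
(array([499.2, -71.1]), array([280., 212.]), np.int32(698))
(array([ 515.4, -222.2]), array([139., 273.]), np.int32(680))
```

View pics/s3.png

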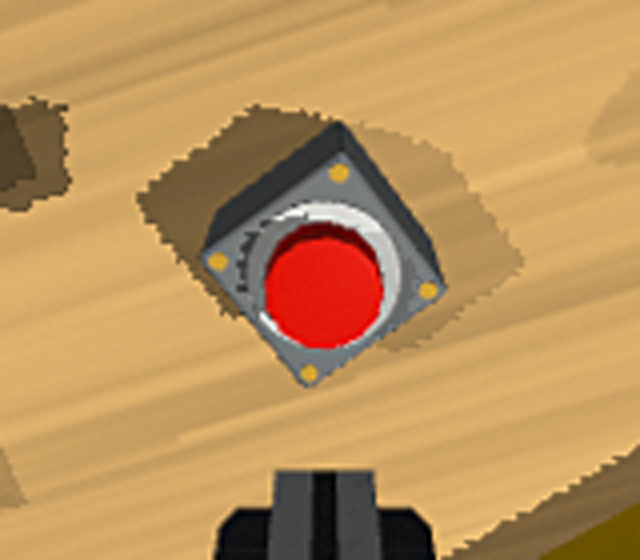

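```bash
python3 -m inch '{"delta_pos":[[20,8,0],[35,15,0],[45,20,0],[45,20,0],[42,18,0]],"yaw":[0,0,0,0,0]}'| grep -E 'pos|con'
python3 -m inch '{"delta_pos":[[35,14,0],[18,5,0],[0,0,0],[0,0,0],[0,0,0]],"yaw":[0,0,0,0,0]}'| grep -E 'clo|pos|con'
python3 - <<'E'
from cell import r
import cv2
from h import *
s,g=look(r)
import pickle;pickle.dump((s,g),open("wb.pkl","wb"))
cv2.imwrite("pics/box.png",g["img"][...,::-1])
E
```

```text
position: [0.688, 0.0107, 0.1532]
contact_force: [0.5, -0.8, -0.1]
clock: 29.05
position: [0.738, 0.0276, 0.1533]
contact_force: [-0.3, -0.1, 0.5]
```

View pics/box.png

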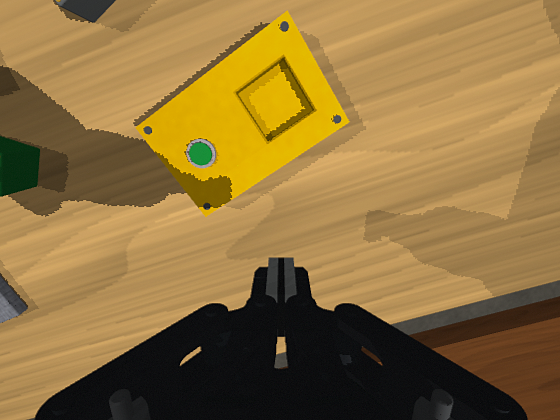

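Switch 3's crop shows an upright housing with its corner screws at crop pixels (339,173), (428,290), (309,373) and (218,261). The box view shows the seat rim with corners at about (284,57), (313,109), (268,141) and (236,93), and the lamp at (201,153).

Run:
```python
import pickle,cv2
from h import *
def rep(n,g,pts,z):
    P=np.array([ray(g,*p,z)[:2]*1000 for p in pts]);e=[P[(i+1)%4]-P[i] for i in range(4)]
    print(n,P.mean(0).round(1),[float(np.linalg.norm(x).round(1)) for x in e],[float((np.degrees(np.arctan2(x[1],x[0]))%90).round(1)) for x in e])
s,g=pickle.load(open("w3.pkl","rb"))
rep("S3",g,[(200+x/4-.4,140+y/4-.4) for x,y in((339,173),(428,290),(309,373),(218,261))],.045)
s,g=pickle.load(open("wb.pkl","rb"))
rep("seat",g,[(284,57),(313,109),(268,141),(236,93)],.045)
rep("screws",g,[(284,26),(336,119),(207,206),(148,130)],.045)
m,l,b=blobs(g["img"],(20,150,60),(32,255,255),1500)
i=max(b,key=lambda q:q[2][4])[0]
c=max(cv2.findContours((l==i).astype(np.uint8),cv2.RETR_EXTERNAL,cv2.CHAIN_APPROX_NONE)[0],key=len)
rc=cv2.minAreaRect(np.array([ray(g,*p[0],.045)[:2]*1000 for p in c],np.float32));print("box",rc)
a=np.radians(rc[2]%90);print("lamp",ray(g,201,153,.05)*1000)
# seat hole: dark-yellow contour refinement
gr=cv2.cvtColor(g["img"],cv2.COLOR_RGB2HSV)[...,2][50:150,228:322]
k=(gr<170).astype(np.uint8);c=cv2.findContours(k,cv2.RETR_EXTERNAL,cv2.CHAIN_APPROX_NONE)[0];c=max(c,key=cv2.contourArea)
print("hole",cv2.minAreaRect(np.array([ray(g,p[0][0]+228,p[0][1]+50,.045)[:2]*1000 for p in c],np.float32)))
```

```text
S3 [500.7 -71.5] [35.8, 35.9, 36.0, 35.8] [18.6, 18.6, 18.5, 18.3]
seat [647.3  53.5] [47.2, 47.4, 47.6, 48.9] [13.8, 16.1, 15.5, 15.5]
screws [656.3  19.5] [83.6, 142.6, 83.9, 143.4] [14.6, 15.4, 15.2, 15.2]
box ((656.0841674804688, 19.390419006347656), (100.03279113769531, 159.83314514160156), 15.100174903869629)
lamp [667.60414531 -22.63387055  50.        ]
hole ((647.4177856445312, 53.76769256591797), (50.26337814331055, 50.05232620239258), 15.475892066955566)
```

```bash
python3 -m inch '{"delta_pos":[[-20,-8,0],[-38,-16,0],[-45,-19,0],[-45,-19,0],[-42,-18,0]],"yaw":[0.1,0.13,0.13,0.13,0.1]}' 1 | grep -E 'pos|con'
python3 -m inch '{"delta_pos":[[-32,-14,0],[-16.5,-5.5,0],[0,0,-5],[0,0,-20],[0,0,-20]],"yaw":[0.052,0,0,0,0]}'| grep -E 'clo|pos|rot|con|wid'
python3 - <<'E'
from cell import r
from h import *
s=r.observe();R=Ro.from_rotvec(s["eef_rot"]).as_matrix();print(s["position"],np.degrees(np.arctan2(R[1,1],R[0,1]))%180,s["q"].round(2))
E
```

```text
position: [0.5462, -0.0528, 0.1541]
contact_force: [0.2, -0.6, 0.4]
clock: 30.1
position: [0.502, -0.0711, 0.1089]
eef_rot: [-0.504, 3.098, -0.001]
contact_force: [0.3, -0.3, 0.7]
width: 1.004
[ 0.50196291 -0.07107254  0.10886393] 108.47902460809507 [ 0.23  0.52 -0.28  2.18  0.31  0.48  1.6 ]
```

```bash
python3 -m inch '{"delta_pos":[[0,0,-25],[0,0,-30],[0,0,-28],[0,0,-18],[0,0,-5]],"yaw":[0,0,0,0,0]}'| grep -E 'pos|con'
python3 -m inch '{"delta_pos":[[0,0,0],[0,0,0],[0,0,0],[0,0,0],[0,0,0]],"yaw":[0,0,0,0,0]}'| grep -E 'clo|pos|con|wid'
```

```text
position: [0.5006, -0.0704, 0.0008]
contact_force: [0.8, 0.3, 0.5]
clock: 31.1
position: [0.5011, -0.0712, 0.0033]
contact_force: [-0.2, 1.4, -0.0]
width: 0.998
```

```bash
python3 -m inch '{"delta_pos":[[0,0,0],[0,0,0],[0,0,0],[0,0,0],[0,0,0]],"yaw":[0,0,0,0,0]}' -1 40| grep -E 'clo|pos|con|wid|grip'
python3 -m inch '{"delta_pos":[[0,0,0],[0,0,0],[0,0,0],[0,0,0],[0,0,0]],"yaw":[0,0,0,0,0]}'| grep -E 'clo|pos|con|wid|grip'
```

```text
clock: 31.6
position: [0.5008, -0.0711, 0.0029]
contact_force: [-0.8, -0.5, 5.6]
width: 0.509
grip_force: 40.9
clock: 32.1
position: [0.5008, -0.0711, 0.0029]
contact_force: [0.3, -1.2, 5.6]
width: 0.505
grip_force: 40.9
```

```bash
python3 -m inch '{"delta_pos":[[0,0,5],[0,0,15],[0,0,25],[0,0,25],[0,0,10]],"yaw":[0,0,0,0,0]}'| grep -E 'pos|con|wid'
python3 -m inch '{"delta_pos":[[12,10,0],[25,21,0],[33,28,0],[33,28,0],[28,24,0]],"yaw":[0,-0.02,-0.02,-0.018,0]}'| grep -E 'pos|con|wid'
python3 -m inch '{"delta_pos":[[12,10,0],[3.8,3.8,0],[0,0,0],[0,0,0],[0,0,0]],"yaw":[0,0,0,0,0]}'| grep -E 'clo|pos|con|wid'
python3 - <<'E'
from cell import r
from h import *
import cv2,pickle
s,g=look(r);R=Ro.from_rotvec(s["eef_rot"]).as_matrix();print(s["position"],s["contact_force"],np.degrees(np.arctan2(R[1,1],R[0,1]))%180)
pickle.dump((s,g),open("wh.pkl","wb"))
z=s["position"][2]-.0029
for i,c,st in blobs(g["img"],(0,150,90),(6,255,255),80)[2]: print(c,st,ray(g,*c,.06+z)*1000)
f=r.grab_frame("scene")["img"][170:270,290:390]
im=np.hstack([cv2.resize(g["img"][160:320,200:360],(400,400)),cv2.resize(f,(400,400))]);cv2.imwrite("pics/held.png",im[...,::-1])
E
```

```text
position: [0.5013, -0.0711, 0.0845]
contact_force: [0.6, -0.5, -1.4]
width: 0.504
position: [0.6336, 0.043, 0.0813]
contact_force: [-0.2, 0.1, -1.5]
width: 0.508
clock: 33.6
position: [0.6466, 0.0523, 0.0825]
contact_force: [0.5, -0.7, -1.9]
width: 0.511
[0.64655283 0.05226836 0.08251565] [ 0.53699431 -0.72834948 -1.90845243] 105.115966762756
[412.15010225  26.200409  ] [ 382    0   59   58 2445] [533.17005857  62.66402014 139.61565282]
[279.76235573 311.25747263] [ 249  276   64   71 3379] [641.11730381  50.71569967 139.61565282]
```

View pics/held.png

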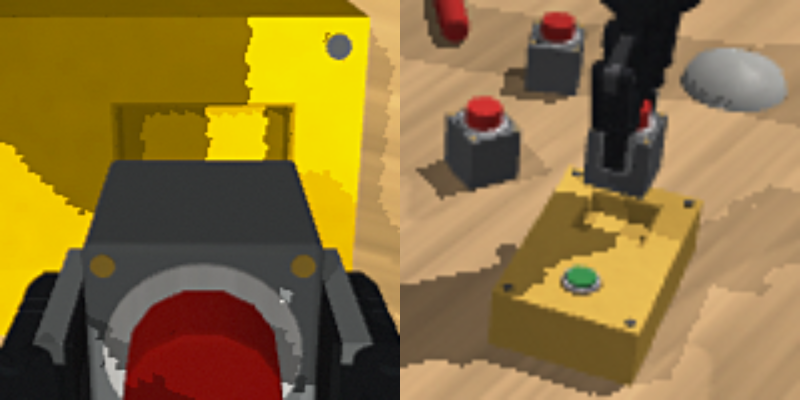

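The switch is held upright and square to the seat. In the wrist crop the housing is centred at column 203 and the seat at 205; in the scene crop the switch stands above the seat at (625,215). I lower it to just over the box and check the position.

```bash
python3 -m inch '{"delta_pos":[[0.5,1,-8],[0,0,-12],[0,0,-8],[0,0,-3],[0,0,0]],"yaw":[0,0,0,0,0]}'| grep -E 'pos|con|wid'
python3 -m inch '{"delta_pos":[[0,0,0],[0,0,0],[0,0,0],[0,0,0],[0,0,0]],"yaw":[0,0,0,0,0]}'| grep -E 'clo|pos|con|wid'
```

```text
position: [0.6475, 0.0548, 0.0507]
contact_force: [0.8, -0.7, -2.3]
width: 0.513
clock: 34.7
position: [0.6481, 0.0548, 0.0519]
contact_force: [-0.4, 0.1, -2.8]
width: 0.505
```

```bash
python3 -m inch '{"delta_pos":[[-0.7,-1.2,0],[0,0,0],[0,0,-2],[0,0,-2],[0,0,0]],"yaw":[0,0,0,0,0]}'| grep -E 'pos|con|wid'
python3 -m inch '{"delta_pos":[[0,0,-2],[0,0,-2],[0,0,0],[0,0,0],[0,0,0]],"yaw":[0,0,0,0,0]}'| grep -E 'clo|pos|con|wid'
```

```text
position: [0.6471, 0.0536, 0.0472]
contact_force: [0.5, 0.0, -2.2]
width: 0.505
clock: 35.7
position: [0.6474, 0.0536, 0.0437]
contact_force: [0.3, 1.2, -2.3]
width: 0.508
```

```bash
python3 -m inch '{"delta_pos":[[0,0,-2],[0,0,-2],[0,0,-1],[0,0,0],[0,0,0]],"yaw":[0,0,0,0,0]}'| grep -E 'pos|con|wid'
python3 -m inch '{"delta_pos":[[0,0,-2],[0,0,-2],[0,0,-1],[0,0,0],[0,0,0]],"yaw":[0,0,0,0,0]}'| grep -E 'clo|pos|con|wid'
```

```text
position: [0.6473, 0.0536, 0.0386]
contact_force: [-0.3, 0.3, -1.8]
width: 0.514
clock: 36.7
position: [0.6473, 0.0536, 0.0336]
contact_force: [0.3, 0.2, -1.7]
width: 0.504
```

```bash
python3 -m inch '{"delta_pos":[[0,0,-1],[0,0,0],[0,0,0],[0,0,0],[0,0,0]],"yaw":[0,0,0,0,0]}'| grep -E 'pos|con|wid'
python3 -m inch '{"delta_pos":[[0,0,-0.7],[0,0,0],[0,0,0],[0,0,0],[0,0,0]],"yaw":[0,0,0,0,0]}'| grep -E 'clo|pos|con|wid'
```

```text
position: [0.6473, 0.0536, 0.0327]
contact_force: [-0.3, 0.2, -2.5]
width: 0.51
clock: 37.7
position: [0.6474, 0.0536, 0.032]
contact_force: [0.9, -0.1, -1.1]
width: 0.505
```

```bash
python3 -m inch '{"delta_pos":[[0,0,-0.5],[0,0,0],[0,0,0],[0,0,0],[0,0,0]],"yaw":[0,0,0,0,0]}'| grep -E 'pos|con|wid'
python3 -m inch '{"delta_pos":[[0,0,0],[0,0,0],[0,0,0],[0,0,0],[0,0,0]],"yaw":[0,0,0,0,0]}' 0.5| grep -E 'clo|pos|con|wid'
python3 -m inch '{"delta_pos":[[0,0,3],[0,0,12],[0,0,25],[0,0,40],[0,0,30]],"yaw":[0,0,0,0,0]}'| grep -E 'clo|pos|con|wid'
python3 -m inch '{"delta_pos":[[20,4,0],[40,8,0],[40,8,0],[20,4,0],[0,0,0]],"yaw":[0,0,0,0,0]}'| grep -E 'clo|pos|con|wid'
```

```text
position: [0.6474, 0.0536, 0.0319]
contact_force: [-2.1, -0.6, 5.1]
width: 0.508
clock: 38.7
position: [0.6473, 0.0536, 0.0314]
contact_force: [-0.9, 0.3, 0.5]
width: 0.746
clock: 39.2
position: [0.6477, 0.0537, 0.1443]
contact_force: [1.3, 0.1, -0.4]
width: 0.749
clock: 39.7
position: [0.7696, 0.0785, 0.142]
contact_force: [-0.0, -0.1, 0.5]
width: 0.749
```

Floor contact showed +5 N at the expected height, and the switch is released. I've used all ten pictures, so I check the seating numerically from several views.

```bash
python3 -m inch '{"delta_pos":[[0,0,0],[0,0,0],[0,0,0],[0,0,0],[0,0,0]],"yaw":[0,0,0,0,0]}'| grep -E 'clo|pos'
python3 - <<'E'
from cell import r
from h import *
s,g=look(r)
G={"wrist":g,"top":r.grab_frame("top"),"scene":r.grab_frame("scene")}
A=[];B=[]
for n,f in G.items():
    for i,c,st in blobs(f["img"],(0,150,90),(6,255,255),15)[2]:
        p=(ray(f,*c,.089)*1000);print(n,c.round(1),st[2:],p[:2].round(1),(ray(f,*c,.06)*1000)[:2].round(1))
        if np.hypot(*(p[:2]-[647,53]))<25:
            cc=-f["R"].T@f["t"];d=p/1000-cc;d/=np.linalg.norm(d);M=np.eye(3)-np.outer(d,d);A.append(M);B.append(M@cc)
print("cap",np.linalg.lstsq(np.vstack(A),np.hstack(B),rcond=None)[0]*1000)
E
```

```text
clock: 40.2
position: [0.7671, 0.0774, 0.1418]
wrist [293.7  50.6] [  42   50 1577] [647.8  54.1] [642.2  53.9]
top [238.5 203.5] [ 8  8 56] [495.2  87. ] [500.6  88.9]
top [185.5 216.4] [10  8 60] [463.4 230.5] [468.1 235.7]
top [176.7 266.2] [ 28  29 252] [330.3 253.5] [331.9 259.1]
top [170.3 378.5] [ 27  34 596] [ 44.4 267.9] [ 39.7 273.8]
scene [245.3 146.9] [ 23   9 121] [159.  156.2] [115.6 198.7]
scene [301.8 168.9] [10 15 84] [410. 161.] [378.5 203.7]
scene [329.8 174.9] [ 8  7 31] [500.9 188.1] [473.8 232.1]
scene [310.3 197. ] [ 9  8 51] [531.2  43.7] [505.5  80.8]
scene [345.  212.2] [10 10 67] [648.6  44.5] [628.5  81.7]
scene [239.  251.3] [10 11 74] [ 544.6 -257.2] [ 519.5 -234.5]
cap [645.17829183  53.58649624  82.06439962]
```

```bash
python3 -c "
from cell import r
print(r.hand_in())"
```

```text
the job is handed in; nothing more can be done
None
```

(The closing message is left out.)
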